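Torque the clamp bolt of the slicing jig with the click wrench

TASK

Take the click wrench out of its rest, fit its socket down over the square clamp bolt of the slicing jig and tighten the bolt clockwise until the wrench clicks, that is until the handle gives way against the tight bolt, then stop at once without forcing the handle on past the click. Put the wrench back in its rest, lying in both forks, and leave everything else where it is.

Things in the scene. Friction and masses are not known exactly. Their poses are not given: they have to be found in the camera images.
- wrench_grip (a point): Mid-grip of the click wrench: in the black flat-sided grip (150 long, 24 wide, 22 mm high), half-way up, 10 mm headward of half-way along. Wrench axes: x along the handle to the socket head, z up. The socket axis is 125 mm ahead in +x, the socket's mouth 27 mm below this point, the handle's underside 11 mm below. Steel head 58 mm across. Mass about 0.27 kg, balanced about 12 mm ahead of this point.
- socket_mouth (a point): Centre of the downward mouth of the wrench's square socket, on its axis; wrench axes. The hole is 31 mm square (sides along x and y while not clicked) and 16 mm deep, with a small flared lip; outside about 44 mm square.
- socket (a joint): Click of the wrench: how far the handle gave way against the socket (rad). 0 at rest; grows when the handle is turned clockwise (from above) on a tight bolt with over 0.6 N m about the bolt axis (5 N pushed at mid-grip; held firmly, part of it is felt as a moment). Clicked above 0.14, forced above 0.32, stop at 0.5. Past 0.6 the torque grows 0.8 N m/rad; springs back to 0 when eased.
- bolt_top (a point): Centre of the top of the bolt's square head, 28 mm square, 18 high, on a 38 mm round flange 4 mm thick; x, y square to its sides. Turns clockwise with light drag (0.15 N m), sinking 1 mm per rad, until its flange seats dead on the boss. Starts 0.4 to 1.1 rad loose; the tight angle is unmarked and varies. The floor of the socket hole rests on this face when seated.
- jig: Slicing jig fixed to the table: aluminium board 160 x 110 mm along its x and y, with two low ribs 23 mm high; the origin is the centre of its underside on the table. The round boss with the bolt stands in the middle, its top 26 mm above the table.
- rest_saddle (a point): Fixed steel wrench rest: foot 130 x 64 mm, two forks 8 mm thick at x = -45 and +45 mm of this point. The point is midway between them at saddle height, 50 mm above the table; the handle lies on the saddles between prongs 36 mm apart, flared, rising 28 mm. At first mid-grip is above this point, head to the rest's +x.
- cream_tub: White tub 145 mm wide, 83 mm high, bystander; origin under its centre.
- shaker: Spice shaker 45 mm wide, 105 mm high, bystander; origin under its centre.
- timer: Round kitchen timer 62 mm wide, 42 mm high, bystander; origin under its centre.
- order_pad: Note pad 100 x 76 x 11 mm lying flat, bystander; origin under its centre.
- dough_scraper: Half-round plastic scraper 95 x 110 x 8 mm lying flat, bystander; origin under its centre.
- cutter_small: Steel ring cutter 52 mm wide, 34 mm high, bystander; origin under its centre.
- wrench: The click wrench as a whole; origin and axes are those of socket_mouth.
Mind the look-alikes: they are no part of the job. There is more than one size of the jig; the job needs the larger.

How it is judged (in metres and radians):
On the way, in this order (a step that is already met when the one before it is completed fails the run):
1. the wrench's socket is down over the bolt head (horizontal distance between socket_mouth and bolt_top below 0.005 m and z of socket_mouth in the frame of bolt_top below -0.009 m and angle between socket_mouth's own z axis and vertical below 0.15 rad), for 0.2 s.
2. with the socket on the bolt and the bolt down tight, the wrench clicks: the handle gives way more than 0.14 rad (all of step 1 and z of bolt_top in the frame of jig below 0.0483 m and value of joint socket above 0.14 rad), for 0.1 s.
At the end, for the whole second after the job is handed in: The bolt top is less than 48.3 mm above the table. The wrench, at rest and unclicked (under 0.05 rad), lies in both forks: mid-grip within 30 mm of the rest's middle and 5 to 17 mm above the saddle, along the rest within 0.17 rad, tilt under 0.15 rad (z of bolt_top in the frame of jig below 0.0483 m and horizontal distance between wrench_grip and rest_saddle below 0.03 m and angle between the x axis of wrench_grip and the x axis of rest_saddle, either way round below 0.17 rad and z of wrench_grip in the frame of rest_saddle between 0.005 and 0.017 m and angle between wrench_grip's own z axis and vertical below 0.15 rad and value of joint socket below 0.05 rad and linear speed of wrench below 0.03 m/s); the robot touches nothing.
It fails at once if the handle is forced on past the click (more than 0.32 rad) (value of joint socket above 0.32 rad).
It fails at once if the wrench or the robot presses hard on the jig's board (more than 25 N) (contact force between any of wrench, the arm, the fingers and jig above 25 N).
It fails at once if a bystander is moved more than 40 mm (distance of any of cream_tub, shaker, timer, order_pad, dough_scraper, cutter_small from where it was at the start of the episode above 0.04 m).
It also fails if it takes over 72 s, if anything falls off the work surface, if the arm or the gripper's body presses on something with over 40 N, if the wrist force passes 120 N, or if a joint passes its speed limit or range.

ROBOT

A 6-joint arm with a two-finger parallel gripper is mounted at the origin on a cart in front of the work surface, level with it; the furniture and walls round the work are solid. World frame = base frame: x ahead of the robot, y to its left, z up, the work surface at z = 0. Lengths are in mm, angles in degrees, forces in N, time in s.
With the tool pointing down it reaches from about 375 to 975 mm from the base axis. Payload 3.8 kg.
Tool frame: the origin (TCP) lies midway between the tips of the shut fingers; the grasp point (between the pads) lies 19 mm behind it; z points along the fingers, y is the line along which they close (so a half turn about z gives the same grasp; the last joint's range is limited). The gripper opens to 85 mm and grips with 20 to 120 N. Pads are 22 mm wide; open, the fingers measure 114 mm over their backs; the gripper's body (76 mm by 85 mm) begins 54 mm behind the grasp point. The pads swing forward as they close: fully open they stand 13 mm farther back than shut.
Start: joints at [-68.004, 15.12, 91.902, -0, 72.978, -2.114], TCP at [275.725, -616.112, 231.28] pointing down, gripper open.
Joint ranges: [-150.88, 150.88], [-54.13, 125.18], [17.81, 147.31], [-75.09, 255.09], [0, 152.58], [-146.25, 146.25]. Speed limits (degrees/s): [147.25, 147.25, 180, 180, 180, 180].

INTERFACE

Orientations are given as [roll, pitch, yaw] about the fixed x, y, z axes, in that order (R = Rz(yaw) Ry(pitch) Rx(roll)).
In Python, from plant import arm gives the robot as it stands.
- The arm moves only by the shell command python3 -m inch 'ROWS' [OPENING] [FORCE]. ROWS is JSON, one flat list of numbers, 6 for each row, row after row: the shift along the tool's x, y, z in mm, then the turn, a rotation vector about the tool's x, y, z in rad. A call has 1 to 8 rows; each row shifts and turns the commanded pose from where the row before left it, along the tool's axes as they then stand; what a row does not reach is not made up. A row lasts 1/10 s, in which the tool goes at most 50 mm and 8.59 degrees, less where a joint would pass 70% of its speed; a pose out of reach is approached as far as the arm can. A call with a gripper value outside its range is refused whole. OPENING is the finger opening in mm, from 0 to 85.4, set as the call begins (- or left out, the last holds). The fingers move at their own pace and stop on an object; FORCE is the grip in N (left out, the last holds). Time passes only in rows, so rows that do not move let the fingers close. It gives the time, the measured TCP pose, the force, the opening and the grip force at its end, in the units of the state.
- arm.read_state(): the state, without advancing time (a new reading comes with each control period).
- arm.capture(name): name is "scene" or "top"; returns a dict with "color" (400x640x3 uint8, blue, green, red), "range_z" (400x640 float32, mm along the optical axis (not along the pixel's ray), 0 where there is no reading), "mtx" (3x3 intrinsics, pixels), "k1" (the pictures are not rectified: a ray, as slopes to the right and down, at radius r is drawn at 1 + k1 r^2 times it, then the intrinsics apply), "position" and "rotation" of the camera in the world. Camera axes: x right, y up, looking along -z (the intrinsics and any distortion apply to the point x, -y, -z); pixel columns grow to the right and rows downward; lengths in mm; the calibration is good to about 2 mm. A picture is of the moment at which its call begins.
- arm.finish_job(): hands the job in; it is judged then, once.
Trained networks look in a picture, given as the dict that the camera call returned (one of the last four; its "shot" number tells which), for a name from the list of things; names that differ only in an ending like _2 or _b are one class to them, and where a whole thing is asked for, a point or a joint stands for the part that bears it (a point fixed in the world has none). Each returns a list of dicts, best first, with "p" (0 to 1); they miss things now and then, are a little off and sometimes report something else, mostly with a low value. They report only what shows in the picture. A call takes as long as a camera call. They do not tell look-alikes from the thing itself.
- arm.trace(picture, query): "region" (400x640 bool, what is visible of it) and "pixel" ([row, column] in pixels, amid what is visible of it).
The state is a dict: "t": time; "joints": joint angles; "dq": joint speeds; "tau": joint torques, N m; "eef_pos": TCP position; "tcp_rot": TCP orientation; "ft_force": force on the tool from outside, world axes, zero at the start; "wrist_torque": the same for the moment, N m; "grip_width": finger opening in mm; "finger_force": force on a finger pad.
Only numpy, scipy, OpenCV 4.12 (cv2) and the standard library are available. Lean on these libraries where they do the work, as an engineer would, in place of code of your own. Each camera call takes 0.05 s, during which the arm holds its last target. There are 200 camera calls.

## Working session

There is one attempt and no reset: what is moved stays moved. The work goes in short steps, Python scripts to look and compute and a shell command to move; the robot and the scene stay as the last step left them, time stands still between calls to the robot, and variables do not carry over. Pictures are saved under pics/ and viewed, at most 10 in all, crops included, and the job is handed in when it is done.

```bash
ls; mkdir -p pics
cat > h.py <<'E'
import numpy as np, cv2
from plant import arm
from scipy.spatial.transform import Rotation as R
def cloud(d):
    K=np.array(d["mtx"]);H,W=d["range_z"].shape
    v,u=np.mgrid[0:H,0:W].astype(float)
    k=float(d["k1"])
    p=cv2.undistortPoints(np.stack([u.ravel(),v.ravel()],1)[:,None],K,np.array([k,0,0,0.]))[:,0]
    z=d["range_z"].ravel().astype(float)
    c=np.stack([p[:,0]*z,-p[:,1]*z,-z],1)
    rot=np.array(d["rotation"]);
    if rot.shape!=(3,3): rot=R.from_euler('xyz',rot,degrees=True).as_matrix()
    w=c@rot.T+np.array(d["position"]); w[z==0]=np.nan
    return w.reshape(H,W,3)
E
python3 - <<'E'
from h import *
for n in("top","scene"):
    d=arm.capture(n);cv2.imwrite(f"pics/{n}0.png",d["color"]);P=cloud(d)
    print(n,d["position"],d["rotation"],d["k1"])
    for q in("wrench","wrench_grip","bolt_top","jig","rest_saddle","cream_tub","shaker","timer","order_pad","dough_scraper","cutter_small"):
        try:
            for r in arm.trace(d,q)[:3]:
                m=r["region"];print(q,round(r["p"],2),np.round(r["pixel"]),m.sum(),np.round(np.nanmedian(P[m],0)),np.round(np.nanmax(P[m][:,2])))
        except Exception as e: print(q,e)
print(arm.read_state())
E
```

```text
pics
top [ 243.14652825    4.10566335 1373.81747821] [ 12.56652635  -0.20870199 -87.8308222 ] -0.04084470165343197
wrench 0.78 [196. 196.] 954 [516. 349.  69.] 80.0
wrench_grip 0.69 [199. 195.] 1036 [516. 350.  69.] 80.0
bolt_top 0.49 [183. 314.] 126 [574.  22.  47.] 56.0
bolt_top 0.45 [199. 196.] 946 [517. 349.  69.] 80.0
jig 0.71 [191. 319.] 1902 [572.  23.  13.] 52.0
jig 0.63 [156. 458.] 1101 [ 679. -376.   10.] 23.0
rest_saddle 0.96 [222. 202.] 572 [465. 342.   7.] 83.0
cream_tub 0.86 [220. 457.] 2281 [ 478. -364.   80.] 90.0
shaker 0.85 [263. 215.] 348 [337. 272. 103.] 112.0
timer 0.98 [275. 416.] 437 [ 342. -258.   41.] 50.0
order_pad 0.81 [241. 262.] 952 [412. 171.  11.] 21.0
order_pad 0.38 [219. 203.] 522 [470. 342.   7.] 83.0
dough_scraper 0.92 [250. 384.] 1117 [ 398. -169.    8.] 18.0
cutter_small 0.62 [142. 393.] 105 [ 708. -198.   20.] 40.0
scene [-360.09268297 -472.50928954  761.68482701] [ 54.57012234  -1.17773293 -60.34940879] -0.09325932413195792
wrench 0.67 [165. 252.] 192 [579. 317.  62.] 71.0
wrench 0.52 [202. 400.] 219 [ 675. -195.   18.] 35.0
wrench_grip 0.55 [16
[... 717 characters left out ...]
930 [554.   9.  13.] 52.0
{'t': 1.2, 'joints': array([-6.80021744e+01,  1.51202540e+01,  9.19025079e+01,  1.51528589e-03,
        7.29784847e+01, -2.11255324e+00]), 'dq': array([ 0.02368332,  0.15572547, -0.02917667, -0.00671996,  0.04785312,
       -0.07378229]), 'tau': array([ 5.93115747e-04, -5.15073788e+01, -3.67722809e+01, -4.06128720e-05,
        7.78056547e-04, -1.79559258e-06]), 'eef_pos': array([ 275.75487471, -616.0923946 ,  231.28019141]), 'tcp_rot': array([-1.79998808e+02, -1.49386851e-03,  2.41099353e+01]), 'ft_force': array([0.93288931, 0.38087959, 0.01854488]), 'wrist_torque': array([ 0.02131414, -0.04697506, -0.00417864]), 'finger_force': 0.0, 'grip_width': 85.50796000953802}
```

Run:
```python
import cv2
i=cv2.imread("pics/top0.png");c=i[140:260,150:350];cv2.imwrite("pics/c1.png",cv2.resize(c,(800,480),interpolation=cv2.INTER_CUBIC))
```

```text
(no output)
```

View pics/c1.png

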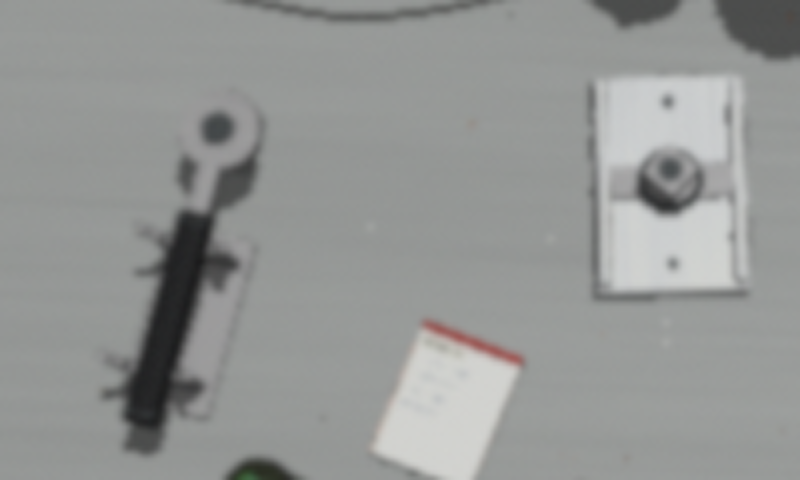

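View pics/top0.png

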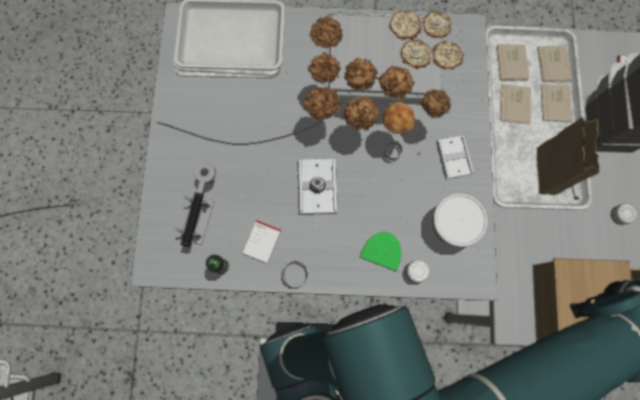

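Run:
```python
from h import *
ims={}
for n in("top","scene"):
    ds=[arm.capture(n) for _ in range(3)]
    d=ds[-1];Ps=np.array([cloud(x) for x in ds]);P=np.nanmean(Ps,0)
    print(n,"noise",np.nanmedian(np.nanstd(Ps[...,2],0)))
    C=np.mean([x["color"] for x in ds],0)
    pt=P[(P[...,0]>600)&(P[...,0]<900)&(np.abs(P[...,1])<450)]
    print("tall",[(a,round(np.nanmax(pt[(pt[:,0]>a)&(pt[:,0]<a+50)][:,2]))) for a in range(600,900,50)])
    X,Y,Z=P[...,0],P[...,1],P[...,2]
    b=(np.hypot(X-572,Y-20)<40)&(Z>44)&(Z<60);q=P[b]
    print("bolt",b.sum(),q.mean(0),q.min(0),q.max(0),np.median(q[:,2]))
    # table height near
    t=(np.hypot(X-500,Y-60)<40);print("tablez",np.nanmedian(Z[t]))
    j=(np.abs(X-572)<95)&(np.abs(Y-20)<70)&(Z>6)&(Z<60)
    print("jig",cv2.minAreaRect(P[j][:,:2].astype(np.float32)),np.percentile(Z[j],[10,50,90]))
    w=(np.abs(X-530)<160)&(np.abs(Y-340)<90)&(Z>62)&(Z<84);col=C.mean(2)
    dark=w&(col<60)
    for nm,m in(("all",w),("grip",dark)):
        q=P[m]; 
        if len(q)>10: print(nm,len(q),cv2.minAreaRect(q[:,:2].astype(np.float32)),np.median(q[:,2]),cv2.fitLine(q[:,:2].astype(np.float32),cv2.DIST_HUBER,0,.01,.01).ravel())
    hd=w&(X>590);
    if hd.sum()>10:print("head",P[hd].mean(0),P[hd].min(0),P[hd].max(0),cv2.minEnclosingCircle(P[hd][:,:2].astype(np.float32)))
    v,u=np.nonzero(b); v0,u0=int(v.mean()),int(u.mean());print(v0,u0)
    ims[n]=cv2.resize(C[v0-16:v0+16,u0-12:u0+13].astype(np.uint8),(400,512),interpolation=cv2.INTER_CUBIC)
    if n=="top":
        print(np.round(Z[v0-6:v0+9,u0-8:u0+9]).astype(int))
cv2.imwrite("pics/bolt.png",np.hstack([ims["top"],ims["scene"]]))
```

```text
top noise 2.2897363922271143
tall [(600, 71), (650, 148), (700, 175), (750, 180), (800, 178), (850, 180)]
bolt 100 [577.39579794  21.97367151  48.75281449] [560.05618283   5.34807957  44.56281673] [595.31122692  38.70798191  52.07490024] 49.1081612484824
tablez 1.63996436666874
jig ((578.2218017578125, 21.958293914794922), (160.6125946044922, 109.90982818603516), 3.9795868396759033) [10.06551951 12.92311063 24.48677336]
all 963 ((501.18927001953125, 352.44580078125), (62.139888763427734, 238.57513427734375), 78.73319244384766) 70.27349852561095 [ 9.8728174e-01 -1.5898043e-01  5.0033234e+02  3.4910785e+02]
grip 436 ((454.917724609375, 355.94183349609375), (24.349300384521484, 146.5110321044922), 79.51361846923828) 71.75038786730636 [ 9.8633587e-01 -1.6474688e-01  4.5195486e+02  3.5539185e+02]
head [602.20247347 335.35621585  68.46739412] [590.39623308 307.50261823  62.53655748] [618.29024505 363.48498932  74.28215667] ((593.38818359375, 335.4938049316406), 28.068862915039062)
181 317
[[12 15 12 14 12 11 11 10 15 13 12 15 11 10 13 16 13]
 [14 11 10 14 11 11  9 45 49 12 11 12 12 12 10 1
[... 818 characters left out ...]
olt 53 [574.63621394  16.97763581  48.48065258] [5.60002797e+02 3.04673860e-01 4.40820219e+01] [593.2654577   34.6027565   51.16447856] 48.8312318358389
tablez -0.15074186335671888
jig ((576.1141357421875, 16.546550750732422), (161.05239868164062, 108.33414459228516), 3.437462091445923) [11.14717464 13.33102342 27.9018656 ]
all 95 ((590.234619140625, 324.9181823730469), (53.8519401550293, 41.84858703613281), 28.821969985961914) 66.27526809670424 [  0.8090359    0.58775926 586.93207    324.2068    ]
head [601.64916636 328.0068295   66.39288391] [590.13768955 304.30094998  63.76618915] [613.34020142 353.1244583   69.89819947] ((599.432373046875, 328.71270751953125), 24.628952026367188)
192 326
```

View pics/bolt.png

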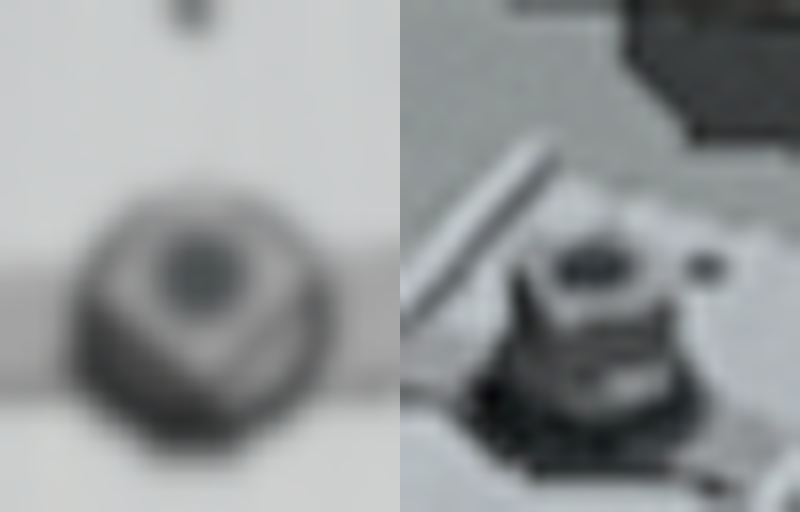

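Run:
```python
from h import *
from scipy.optimize import minimize
for n,N in(("top",12),("scene",8)):
    P=np.nanmean([cloud(arm.capture(n)) for _ in range(N)],0)
    X,Y,Z=P[...,0],P[...,1],P[...,2]
    m=(np.hypot(X-576,Y-20)<45);zt=np.nanmedian(Z[m&(Z>46)&(Z<54)])
    # sample pixels reprojected to plane zt along camera ray
    cam=np.array(arm.capture(n)["position"])
    q=P[m];s=(cam[2]-zt)/(cam[2]-q[:,2]);xy=cam[:2]+(q[:,:2]-cam[:2])*s[:,None]
    on=np.clip((q[:,2]-34)/(zt-34),0,1)
    def f(p):
        c,si=np.cos(p[2]),np.sin(p[2]);d=xy-p[:2]
        a=np.abs(d@[c,si]);b=np.abs(d@[-si,c]);e=np.maximum(a,b)-14
        return np.mean((1/(1+np.exp(e/.8))-on)**2)
    best=min((minimize(f,[576,20,t],method="Nelder-Mead") for t in np.radians([5,20,35,50,65,80])),key=lambda r:r.fun)
    print(n,zt,best.x[:2],np.degrees(best.x[2])%90,best.fun)
    for t in range(0,90,10):print(t,round(minimize(lambda p:f([p[0],p[1],np.radians(t)]),best.x[:2],method="Nelder-Mead").fun,4),end=" ")
    print(cv2.minAreaRect(xy[on>.6].astype(np.float32)))
```

```text
top 48.58136162702694 [577.22716482  21.99574009] 52.53239724792107 0.0036874351764315115
0 0.0256 10 0.0276 20 0.0257 30 0.021 40 0.0126 50 0.0043 60 0.0063 70 0.0152 80 0.022 ((577.343017578125, 22.049549102783203), (28.015474319458008, 28.132183074951172), 48.21302032470703)
scene 49.13934294035317 [574.41907479  17.42328269] 49.10004129583495 0.012050425958922894
0 0.0166 10 0.0178 20 0.0172 30 0.0149 40 0.0129 50 0.0121 60 0.0131 70 0.0147 80 0.0158 ((572.7288818359375, 16.022212982177734), (34.70140838623047, 29.114295959472656), 49.15568542480469)
```

```bash
M="python3 -m inch"; $M '[23.7,-33.7,0,0,0,0,23.7,-33.7,0,0,0,0,23.7,-33.7,0,0,0,0,23.7,-33.7,0,0,0,0,23.7,-33.7,0,0,0,0,23.7,-33.7,0,0,0,0,23.7,-33.7,0,0,0,0,23.7,-33.7,0,0,0,0]' 85
$M '[23.7,-33.7,0,0,0,0,23.7,-33.7,0,0,0,0,23.7,-33.7,0,0,0,0,23.7,-33.7,0,0,0,0,23.7,-33.7,0,0,0,0,23.7,-33.7,0,0,0,0,23.7,-33.7,0,0,0,0,23.7,-33.7,0,0,0,0]'
$M '[23.7,-33.7,0,0,0,0,23.7,-33.7,0,0,0,0,23.7,-33.7,0,0,0,0,23.7,-33.7,0,0,0,0,23.7,-33.7,0,0,0,0,23.7,-33.7,0,0,0,0,23.7,-33.7,0,0,0,0,23.7,-33.7,0,0,0,0]'
$M '[0,0,10,0,0,0.121,0,0,10,0,0,0.121,0,0,10,0,0,0.121,0,0,10,0,0,0.121,0,0,10,0,0,0.120,0,0,10,0,0,0,0,0,0,0,0,0]'
```

```text
t: 3.4
eef_pos: [338.7, -291.0, 231.5]
tcp_rot: [180.0, -0.0, 24.1]
ft_force: [0.0, -0.4, 1.2]
grip_width: 84.7
finger_force: 0.0
t: 4.2
eef_pos: [401.7, 32.7, 231.8]
tcp_rot: [180.0, -0.1, 24.1]
ft_force: [1.1, -1.4, -0.9]
grip_width: 84.8
finger_force: 0.0
t: 5.0
eef_pos: [464.6, 356.3, 231.4]
tcp_rot: [180.0, -0.0, 24.1]
ft_force: [0.9, -0.1, -0.4]
grip_width: 84.8
finger_force: 0.0
t: 5.7
eef_pos: [463.5, 353.8, 169.5]
tcp_rot: [179.9, 0.1, -10.3]
ft_force: [-1.4, -0.2, 0.3]
grip_width: 85.2
finger_force: 0.0
```

```bash
M="python3 -m inch"; $M '[0,0,22,0,0,0,0,0,22,0,0,0,0,0,22,0,0,0,0,0,22,0,0,0,0,0,22,0,0,0,0,0,16,0,0,0,0,0,1.5,0,0,0]'
$M '[0,0,0,0,0,0,0,0,0,0,0,0,0,0,0,0,0,0,0,0,0,0,0,0,0,0,0,0,0,0,0,0,0,0,0,0,0,0,0,0,0,0]' 15 60
$M '[0,0,0,0,0,0,0,0,0,0,0,0,0,0,0,0,0,0]' 15 90
python3 -c "
from h import *
s=arm.read_state();print(s['joints'],s['wrist_torque'],s['ft_force'])"
```

```text
t: 6.4
eef_pos: [463.1, 353.4, 41.6]
tcp_rot: [179.8, 0.2, -10.4]
ft_force: [-0.8, -0.2, -0.2]
grip_width: 85.0
finger_force: 0.0
t: 7.1
eef_pos: [465.4, 355.2, 45.0]
tcp_rot: [-179.9, -0.1, -10.5]
ft_force: [-0.9, 1.5, 5.1]
grip_width: 22.9
finger_force: 59.9
t: 7.4
eef_pos: [465.4, 355.2, 45.2]
tcp_rot: [-179.9, -0.1, -10.5]
ft_force: [-0.6, -0.3, 6.8]
grip_width: 22.2
finger_force: 88.2
[3.49069695e+01 1.58863791e+01 1.12330485e+02 3.94133717e-03
 5.16515337e+01 1.35397507e+02] [-0.01415112  0.11359564  0.03190609] [-0.63167233 -0.33817919  6.80636617]
```

```bash
M="python3 -m inch"; $M '[0,0,-8,0,0,0,0,0,-16,0,0,0,0,0,-16,0,0,0,0,0,-16,0,0,0,0,0,-16,0,0,0,0,0,-16,0,0,0,0,0,-12,0,0,0,0,0,0,0,0,0]'
python3 - <<'E'
from h import *
s=arm.read_state();print(s['eef_pos'],s['tcp_rot'],s['wrist_torque'],s['ft_force'])
d=arm.capture("top");d2=arm.capture("scene")
cv2.imwrite("pics/lift.png",cv2.resize(np.hstack([d["color"][120:270,130:290],d2["color"][90:240,180:340]]),(800,375)))
E
```

```text
t: 8.2
eef_pos: [466.0, 355.6, 146.8]
tcp_rot: [-179.8, -0.2, -10.5]
ft_force: [0.4, 0.1, -3.0]
grip_width: 22.5
finger_force: 88.2
[466.0356061  355.55752615 146.81436808] [-179.79731117   -0.19936239  -10.49699347] [0.05937573 0.05032158 0.01409468] [ 0.39360552  0.1304023  -2.97883276]
```

View pics/lift.png

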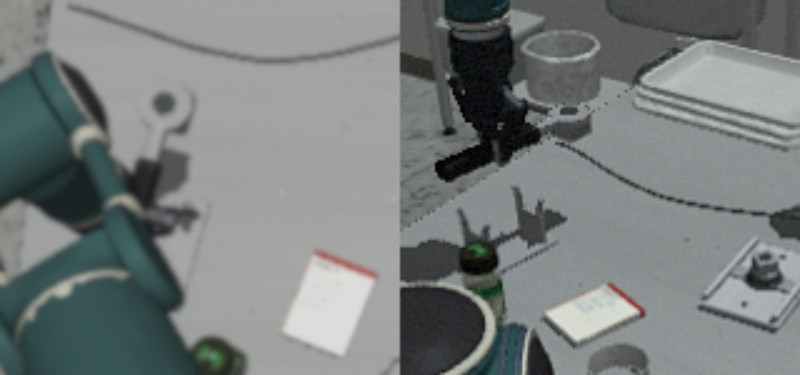

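```bash
M="python3 -m inch"; $M '[11.25,42,0,0,0,0,11.25,42,0,0,0,0,11.25,42,0,0,0,0,11.25,42,0,0,0,0,11.25,42,0,0,0,0,0,0,0,0,0,0]'
$M '[0,0,0,0,0,-0.1364,0,0,0,0,0,-0.1364,0,0,0,0,0,-0.1364,0,0,0,0,0,-0.1364,0,0,0,0,0,-0.1364,0,0,0,0,0,-0.1364,0,0,0,0,0,-0.1364,0,0,0,0,0,-0.1364]'
$M '[-26.8,24.5,5,0,0,0,-26.8,24.5,5,0,0,0,-26.8,24.5,5,0,0,0,-26.8,24.5,5,0,0,0,-26.8,24.5,5,0,0,0,-26.8,24.5,5,0,0,0,0,0,20,0,0,0,0,0,20,0,0,0]'
$M '[0,0,2,0,0,0,0,0,0,0,0,0,0,0,0,0,0,0]'
cat > meas.py <<'E'
from h import *
from scipy.optimize import minimize
s=arm.read_state();print(s['eef_pos'],s['tcp_rot'],s['joints'])
t=s['eef_pos'];yaw=np.radians(s['tcp_rot'][2])
for n in("top","scene"):
    ds=[arm.capture(n) for _ in range(6)];d=ds[-1]
    P=np.nanmean([cloud(x) for x in ds],0);C=np.mean([x["color"] for x in ds],0).astype(np.uint8)
    cv2.imwrite(f"pics/m_{n}.png",C)
    pr=t[:2]+125*np.array([np.cos(yaw),np.sin(yaw)])
    X,Y,Z=P[...,0],P[...,1],P[...,2]
    zt=t[2]+16+8
    m=(np.hypot(X-pr[0],Y-pr[1])<42)&(abs(Z-zt)<14)
    zt=np.median(Z[m]);m&=abs(Z-zt)<5
    q=P[m][:,:2]
    print(n,m.sum(),"ztop",zt,"pred",pr)
    # disc of radius 29 fit: outer boundary, robust, ignoring neck side
    h=cv2.convexHull(q.astype(np.float32))[:,0]
    ang=np.abs((np.degrees(np.arctan2(*(h-pr).T[::-1]))-np.degrees(yaw)+180)%360-180)
    h=h[ang<140]
    r=minimize(lambda p:np.mean(np.abs(np.hypot(*(h-p).T)-28.5)),pr,method="Nelder-Mead");print("head",r.x,r.fun)
E
python3 meas.py; python3 -c "
import cv2,numpy as np
a=cv2.imread('pics/m_top.png')[130:230,260:380];b=cv2.imread('pics/m_scene.png')[140:240,260:380]
cv2.imwrite('pics/m1.png',cv2.resize(np.hstack([a,b]),(800,333),interpolation=cv2.INTER_CUBIC))"
```

```text
t: 8.9
eef_pos: [480.5, 133.1, 142.3]
tcp_rot: [179.8, 0.1, -10.8]
ft_force: [-0.6, 0.5, -3.4]
grip_width: 22.7
finger_force: 89.0
t: 9.7
eef_pos: [480.7, 138.3, 142.6]
tcp_rot: [-179.9, 0.1, 52.4]
ft_force: [0.0, -0.2, -3.1]
grip_width: 22.6
finger_force: 89.0
t: 10.5
eef_pos: [498.8, -80.2, 72.9]
tcp_rot: [180.0, -0.0, 51.9]
ft_force: [-0.1, 0.2, -3.2]
grip_width: 22.7
finger_force: 89.4
t: 10.8
eef_pos: [499.1, -79.0, 72.3]
tcp_rot: [180.0, -0.0, 52.1]
ft_force: [1.4, 0.2, -1.8]
grip_width: 22.5
finger_force: 89.3
[499.07181066 -79.02057429  72.29992445] [ 1.79967736e+02 -2.05601252e-02  5.20699747e+01] [-1.18247873e+01  5.88751114e+00  1.21015274e+02  5.33706176e-03
  5.30591954e+01  2.61020376e+01]
top 372 ztop 95.37831578879397 pred [575.9091391  19.574684 ]
head [576.22997633  20.83772646] 0.4457532362205756
scene 73 ztop 95.1458730961823 pred [575.9091391  19.574684 ]
head [574.24559383  15.58594725] 0.38780456459810847
```

View pics/m1.png

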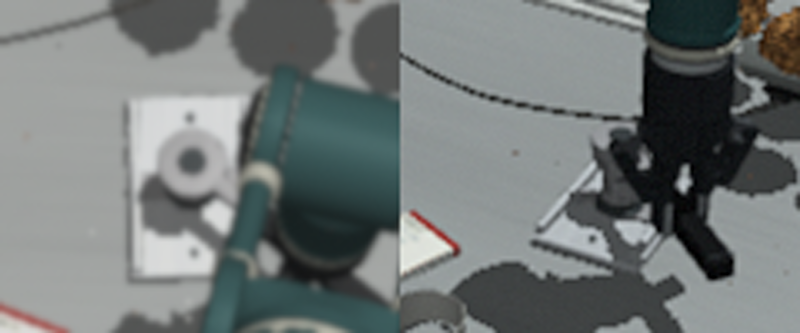

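```bash
M="python3 -m inch"; $M '[1.6,-0.2,0,0,0,0,0,0,4,0,0,0,0,0,4,0,0,0,0,0,0,0,0,0]'
$M '[0,0,2,0,0,0,0,0,2,0,0,0,0,0,2,0,0,0,0,0,0,0,0,0]'
$M '[0,0,1.5,0,0,0,0,0,1.5,0,0,0,0,0,0,0,0,0]'
python3 -c "
from h import *
s=arm.read_state();print(s['eef_pos'],s['tcp_rot'],s['wrist_torque'],s['ft_force'])"
```

```text
t: 11.8
eef_pos: [498.5, -77.9, 62.8]
tcp_rot: [-179.9, 0.0, 52.0]
ft_force: [-0.3, -0.2, -2.3]
grip_width: 22.7
finger_force: 89.3
t: 12.2
eef_pos: [499.3, -78.1, 57.5]
tcp_rot: [-180.0, -0.0, 52.0]
ft_force: [0.5, 0.5, -3.3]
grip_width: 22.1
finger_force: 89.3
t: 12.5
eef_pos: [499.3, -78.1, 54.6]
tcp_rot: [-180.0, -0.0, 52.0]
ft_force: [0.8, 0.2, -2.2]
grip_width: 22.4
finger_force: 89.3
[499.30415151 -78.06824059  54.62701205] [-1.79999206e+02 -1.08003078e-03  5.20195299e+01] [-0.0288057  -0.0199341  -0.01889954] [ 0.77972756  0.24335887 -2.16795462]
```

```bash
M="python3 -m inch"; 
$M '[0,0,1.5,0,0,0,0,0,1.5,0,0,0,0,0,0,0,0,0]'
$M '[0,0,1.5,0,0,0,0,0,1.5,0,0,0,0,0,0,0,0,0]'
python3 -c "
from h import *
s=arm.read_state();print(s['eef_pos'],s['tcp_rot'],s['wrist_torque'],s['ft_force'])"
```

```text
t: 12.8
eef_pos: [499.3, -78.1, 51.6]
tcp_rot: [-180.0, -0.0, 52.0]
ft_force: [1.0, -0.9, -1.5]
grip_width: 22.8
finger_force: 89.3
t: 13.1
eef_pos: [499.3, -78.1, 48.6]
tcp_rot: [-180.0, 0.0, 52.0]
ft_force: [0.1, -0.7, -2.4]
grip_width: 22.9
finger_force: 89.3
[499.28768264 -78.07661943  48.57057621] [-1.79994940e+02  1.79291828e-04  5.20171767e+01] [-0.00226736 -0.04964571 -0.03136282] [ 0.06603725 -0.66263608 -2.36699454]
```

```bash
M="python3 -m inch"; 
$M '[0,0,1.5,0,0,0,0,0,1.5,0,0,0,0,0,0,0,0,0]'
$M '[0,0,1,0,0,0,0,0,0,0,0,0]'
python3 -c "
from h import *
s=arm.read_state();print(s['eef_pos'],s['tcp_rot'],s['wrist_torque'],s['ft_force'])"
```

```text
t: 13.4
eef_pos: [499.3, -78.1, 45.6]
tcp_rot: [-180.0, -0.0, 52.0]
ft_force: [0.9, -0.0, -2.2]
grip_width: 22.6
finger_force: 89.3
t: 13.6
eef_pos: [499.3, -78.1, 44.7]
tcp_rot: [-180.0, -0.0, 52.0]
ft_force: [-0.0, -0.1, -3.0]
grip_width: 22.7
finger_force: 89.3
[499.29623717 -78.06794926  44.67494328] [-1.79996099e+02 -1.85772420e-04  5.20213129e+01] [-0.0378255  -0.01483732 -0.04494472] [-0.00677774 -0.07050028 -3.03418073]
```

```bash
M="python3 -m inch"
cat > tq.py <<'E'
from h import *
F=[];T=[]
for _ in range(2):
    s=arm.read_state();F.append(s['ft_force']);T.append(s['wrist_torque']);arm.capture("top")
s=arm.read_state();F.append(s['ft_force']);T.append(s['wrist_torque'])
f=np.mean(F,0);m=np.mean(T,0);y=np.radians(s['tcp_rot'][2]);u=np.array([np.cos(y),np.sin(y)])
r=-.125*u
p=s['eef_pos']
print("pos",np.round(p,1),"yaw",round(s['tcp_rot'][2],2),"F",np.round(f,1),"Fax",round(f[:2]@u,1),"Flat",round(f[0]*u[1]-f[1]*u[0],1),"M",np.round(m,2),"Tbolt",round(m[2]+r[0]*f[1]-r[1]*f[0],2),"B",np.round(p[:2]+125*u,1),"j6",round(s['joints'][5],1))
E
python3 tq.py
$M '[0.16,-6.25,0,0,0,0.05,0.16,-6.25,0,0,0,0.05,0.16,-6.25,0,0,0,0.05,0,0,0,0,0,0]'
python3 tq.py
$M '[0.16,-6.25,0,0,0,0.05,0.16,-6.25,0,0,0,0.05,0,0,0,0,0,0]'
python3 tq.py
```

```text
pos [499.3 -78.1  44.8] yaw 52.03 F [ 0.1 -0.2 -2.7] Fax -0.1 Flat 0.2 M [-0.03 -0.05 -0.07] Tbolt -0.04 B [576.3  20.5] j6 26.3
t: 14.1
eef_pos: [486.1, -65.7, 45.2]
tcp_rot: [179.9, -0.0, 43.4]
ft_force: [1.9, -2.7, -3.0]
grip_width: 22.6
finger_force: 89.2
pos [486.1 -65.8  45.1] yaw 43.49 F [ 2.1 -2.3 -3.4] Fax -0.0 Flat 3.1 M [-0.42 -0.24 -0.31] Tbolt 0.08 B [576.8  20.2] j6 35.9
t: 14.5
eef_pos: [477.9, -56.2, 45.0]
tcp_rot: [179.9, -0.0, 37.7]
ft_force: [2.5, -1.9, -2.5]
grip_width: 22.6
finger_force: 89.2
pos [478.  -56.3  45. ] yaw 37.79 F [ 2.1 -2.  -2.9] Fax 0.4 Flat 2.9 M [-0.44 -0.29 -0.36] Tbolt -0.0 B [576.7  20.3] j6 42.5
```

```bash
M="python3 -m inch"; 
$M '[0.16,-6.25,0,0,0,0.05,0.16,-6.25,0,0,0,0.05,0,0,0,0,0,0]'
python3 tq.py
$M '[0.16,-6.25,0,0,0,0.05,0.16,-6.25,0,0,0,0.05,0,0,0,0,0,0]'
python3 tq.py
```

```text
t: 14.9
eef_pos: [470.7, -45.9, 45.0]
tcp_rot: [180.0, -0.0, 32.0]
ft_force: [2.8, -3.3, -3.1]
grip_width: 22.7
finger_force: 89.2
pos [470.7 -46.   45. ] yaw 32.08 F [ 2.8 -2.8 -3.5] Fax 0.9 Flat 3.8 M [-0.47 -0.39 -0.36] Tbolt 0.12 B [576.7  20.3] j6 49.3
t: 15.3
eef_pos: [464.6, -34.9, 44.9]
tcp_rot: [180.0, -0.0, 26.3]
ft_force: [2.9, -2.5, -3.6]
grip_width: 22.4
finger_force: 89.2
pos [464.6 -35.1  44.9] yaw 26.36 F [ 3.5 -2.3 -3.3] Fax 2.1 Flat 3.7 M [-0.49 -0.42 -0.38] Tbolt 0.08 B [576.6  20.4] j6 56.3
```

```bash
M="python3 -m inch"; 
$M '[0.6,-5.85,0,0,0,0.05,0,0,0,0,0,0]'
python3 tq.py
$M '[0.16,-6.25,0,0,0,0.05,0,0,0,0,0,0]'
python3 tq.py
$M '[0.16,-6.25,0,0,0,0.05,0,0,0,0,0,0]'
python3 tq.py
```

```text
t: 15.6
eef_pos: [462.0, -29.4, 44.8]
tcp_rot: [-180.0, 0.0, 23.5]
ft_force: [1.1, -2.7, -1.8]
grip_width: 22.3
finger_force: 89.3
pos [462.  -29.5  44.8] yaw 23.49 F [ 1.6 -2.6 -2.3] Fax 0.4 Flat 3.0 M [-0.42 -0.3  -0.31] Tbolt 0.07 B [576.6  20.3] j6 59.8
t: 15.9
eef_pos: [459.6, -23.5, 44.7]
tcp_rot: [180.0, 0.0, 20.6]
ft_force: [1.0, -2.4, -2.3]
grip_width: 22.5
finger_force: 89.3
pos [459.7 -23.7  44.8] yaw 20.63 F [ 2.  -2.4 -3. ] Fax 1.0 Flat 3.0 M [-0.48 -0.26 -0.3 ] Tbolt 0.07 B [576.7  20.4] j6 63.3
t: 16.2
eef_pos: [457.6, -17.6, 44.7]
tcp_rot: [180.0, 0.0, 17.7]
ft_force: [2.2, -3.0, -3.0]
grip_width: 22.5
finger_force: 89.2
pos [457.6 -17.8  44.7] yaw 17.76 F [ 1.7 -2.4 -3.1] Fax 0.9 Flat 2.8 M [-0.46 -0.23 -0.29] Tbolt 0.07 B [576.6  20.4] j6 66.9
```

```bash
M="python3 -m inch"; 
$M '[0.16,-6.25,0,0,0,0.05,0,0,0,0,0,0]' >/dev/null
python3 tq.py
$M '[0.16,-6.25,0,0,0,0.05,0,0,0,0,0,0]'>/dev/null
python3 tq.py
```

```text
pos [455.8 -11.8  44.7] yaw 14.9 F [ 1.1 -2.5 -3. ] Fax 0.5 Flat 2.7 M [-0.44 -0.15 -0.29] Tbolt 0.05 B [576.6  20.4] j6 70.5
pos [454.4  -5.7  44.7] yaw 12.04 F [ 1.1 -1.7 -3.1] Fax 0.7 Flat 1.9 M [-0.44 -0.09 -0.27] Tbolt -0.03 B [576.6  20.4] j6 74.1
```

```bash
M="python3 -m inch"; 
$M '[0.16,-6.25,0,0,0,0.05,0,0,0,0,0,0]' >/dev/null
python3 tq.py
$M '[0.16,-6.25,0,0,0,0.05,0,0,0,0,0,0]'>/dev/null
python3 tq.py
```

```text
pos [453.2   0.5  44.7] yaw 9.17 F [ 1.  -2.8 -3. ] Fax 0.5 Flat 2.9 M [-0.45 -0.07 -0.24] Tbolt 0.12 B [576.6  20.4] j6 77.8
pos [452.4   6.7  44.7] yaw 6.3 F [ 0.8 -2.4 -3.5] Fax 0.5 Flat 2.4 M [-0.42 -0.05 -0.27] Tbolt 0.03 B [576.6  20.4] j6 81.4
```

```bash
M="python3 -m inch"; 
$M '[0.16,-6.25,0,0,0,0.05,0,0,0,0,0,0]' >/dev/null
python3 tq.py
$M '[0.16,-6.25,0,0,0,0.05,0,0,0,0,0,0]'>/dev/null
python3 tq.py
```

```text
pos [451.9  12.5  44.7] yaw 3.48 F [ 0.3 -4.8 -3.3] Fax -0.0 Flat 4.8 M [-0.83  0.01  0.01] Tbolt 0.61 B [576.7  20.1] j6 85.0
pos [451.6  18.8  44.7] yaw 0.62 F [-0.4 -5.1 -2.8] Fax -0.4 Flat 5.1 M [-0.89  0.06  0.05] Tbolt 0.68 B [576.6  20.2] j6 88.7
```

```bash
M="python3 -m inch"; 
$M '[0.16,-6.25,0,0,0,0.05,0,0,0,0,0,0]' >/dev/null
python3 tq.py
$M '[0.16,-6.25,0,0,0,0.05,0,0,0,0,0,0]'>/dev/null
python3 tq.py
```

```text
pos [451.7  25.1  44.6] yaw -2.23 F [ 0.3 -4.9 -3.4] Fax 0.5 Flat 4.9 M [-0.91  0.11  0.01] Tbolt 0.63 B [576.6  20.2] j6 92.3
pos [452.   31.3  44.6] yaw -5.07 F [-0.7 -6.  -2.8] Fax -0.2 Flat 6.0 M [-0.97  0.13  0.05] Tbolt 0.81 B [576.6  20.2] j6 95.9
```

```bash
M="python3 -m inch"; 
$M '[0.1,-5,0,0,0,0.04,0,0,0,0,0,0]' >/dev/null
python3 tq.py; python3 tq.py
```

```text
pos [452.6  36.3  44.6] yaw -7.36 F [ 0.2 -5.6 -3. ] Fax 0.9 Flat 5.6 M [-0.92  0.16  0.08] Tbolt 0.77 B [576.5  20.3] j6 98.9
pos [452.5  36.2  44.6] yaw -7.36 F [ 0.2 -4.8 -3.2] Fax 0.8 Flat 4.7 M [-0.87  0.18  0.1 ] Tbolt 0.69 B [576.5  20.2] j6 98.9
```

```bash
M="python3 -m inch"; 
$M '[0.13,5.75,0,0,0,-0.046,0.13,5.75,0,0,0,-0.046,0.13,5.75,0,0,0,-0.046,0.13,5.75,0,0,0,-0.046,0.13,5.75,0,0,0,-0.046,0.13,5.75,0,0,0,-0.046,0.13,5.75,0,0,0,-0.046,0,0,0,0,0,0]' >/dev/null
python3 tq.py
$M '[0,0,-3,0,0,0,0,0,-4,0,0,0,0,0,0,0,0,0]' >/dev/null
python3 tq.py
```

```text
pos [454.2  -2.9  44.9] yaw 10.86 F [ 0.1  0.2 -2.2] Fax 0.1 Flat -0.2 M [-0.01  0.04  0.  ] Tbolt -0.03 B [577.   20.6] j6 75.5
pos [454.4  -3.1  52.1] yaw 10.9 F [ 0.1 -0.2 -2.6] Fax 0.1 Flat 0.2 M [ 0.03  0.06 -0.02] Tbolt 0.01 B [577.1  20.6] j6 75.6
```

```bash
M="python3 -m inch"; 
$M '[0,0,-8,0,0,0,0,0,-16,0,0,0,0,0,-16,0,0,0,0,0,-16,0,0,0,0,0,-20,0,0,0,0,0,-19,0,0,0,0,0,0,0,0,0]' | head -3
$M '[9.85,-43.74,0,0,0,0,9.85,-43.74,0,0,0,0,9.85,-43.74,0,0,0,0,9.85,-43.74,0,0,0,0,9.85,-43.74,0,0,0,0,9.85,-43.74,0,0,0,0,9.85,-43.74,0,0,0,0,9.85,-43.74,0,0,0,0]'|head -3
$M '[0,0,0,0,0,0.0934,0,0,0,0,0,0.0934,0,0,0,0,0,0.0934,0,0,0,0,0,0.0934,0,0,0,0,0,0,0,0,0,0,0,0]'
python3 - <<'E'
from h import *
s=arm.read_state();p=s['eef_pos'];y=np.radians(s['tcp_rot'][2]);d=np.array([465.4,355.2])-p[:2]
print(p,s['tcp_rot'],"need",d@[np.cos(y),np.sin(y)],d@[np.sin(y),-np.cos(y)])
P=np.nanmean([cloud(arm.capture("top")) for _ in range(4)],0);X,Y,Z=P.transpose(2,0,1)
b=(np.hypot(X-577,Y-22)<12)&(Z>44);print("bolt",Z[b].mean(),b.sum())
E
```

```text
t: 21.1
eef_pos: [456.6, -3.4, 150.1]
tcp_rot: [179.9, -0.4, 10.9]
t: 21.9
eef_pos: [464.5, 356.8, 145.4]
tcp_rot: [180.0, 0.1, 10.9]
t: 22.5
eef_pos: [464.9, 355.0, 145.8]
tcp_rot: [179.9, 0.1, -10.4]
ft_force: [0.2, -0.8, -2.4]
grip_width: 22.7
finger_force: 89.8
[464.91270309 354.95976332 145.83710408] [ 1.79945108e+02  5.97058127e-02 -1.03930702e+01] need 0.4359632361134153 -0.3242036391444622
bolt 48.1128901276465 56
```

```bash
M="python3 -m inch"; 
$M '[0.4,-0.3,15,0,0,0,0,0,20,0,0,0,0,0,20,0,0,0,0,0,20,0,0,0,0,0,15,0,0,0,0,0,5,0,0,0,0,0,0,0,0,0]'
$M '[0,0,2,0,0,0,0,0,2,0,0,0,0,0,0,0,0,0,0,0,0,0,0,0]'
```

```text
t: 23.4
eef_pos: [465.1, 354.9, 50.5]
tcp_rot: [179.9, 0.1, -10.5]
ft_force: [-0.7, 0.7, -2.6]
grip_width: 23.0
finger_force: 89.8
t: 23.8
eef_pos: [466.2, 355.8, 48.4]
tcp_rot: [-180.0, -0.0, -10.5]
ft_force: [0.3, 0.3, -2.7]
grip_width: 22.9
finger_force: 89.8
```

```bash
M="python3 -m inch"; 
$M '[0,0,1.5,0,0,0,0,0,1,0,0,0,0,0,0,0,0,0]'
$M '[0,0,0.8,0,0,0,0,0,0,0,0,0]'
```

```text
t: 24.1
eef_pos: [465.9, 355.5, 45.3]
tcp_rot: [-180.0, -0.0, -10.5]
ft_force: [-0.5, 0.6, -2.4]
grip_width: 22.6
finger_force: 89.9
t: 24.3
eef_pos: [465.9, 355.5, 45.2]
tcp_rot: [-180.0, -0.0, -10.5]
ft_force: [-1.9, -1.1, 4.4]
grip_width: 22.5
finger_force: 90.7
```

```bash
M="python3 -m inch"; 
$M '[0,0,0,0,0,0,0,0,0,0,0,0,0,0,0,0,0,0,0,0,0,0,0,0,0,0,0,0,0,0,0,0,0,0,0,0,0,0,0,0,0,0]' 85
$M '[0,0,-8,0,0,0,0,0,-16,0,0,0,0,0,-20,0,0,0,0,0,-25,0,0,0,0,0,-30,0,0,0,0,0,-30,0,0,0,0,0,-30,0,0,0,0,0,0,0,0,0]'
$M '[-30,20,0,0,0,0,-30,40,0,0,0,0,-10,45,0,0,0,0,-10,45,0,0,0,0,-10,45,0,0,0,0,0,45,0,0,0,0,0,0,0,0,0,0,0,0,0,0,0,0]'
python3 - <<'E'
from h import *
ds=[arm.capture("top") for _ in range(6)];P=np.nanmean([cloud(d) for d in ds],0);X,Y,Z=P.transpose(2,0,1);C=np.mean([d["color"] for d in ds],0)
b=(np.hypot(X-577,Y-22)<12)&(Z>44);print("bolt",Z[b].mean(),b.sum())
w=(np.abs(X-530)<160)&(np.abs(Y-340)<90)&(Z>62)&(Z<84)
for m in(w,w&(C.mean(2)<60)):print(m.sum(),cv2.minAreaRect(P[m][:,:2].astype(np.float32)),np.median(Z[m]))
hd=w&(X>590);print("head",P[hd].mean(0),P[hd].min(0),P[hd].max(0))
cv2.imwrite("pics/end.png",C.astype(np.uint8))
E
```

```text
t: 25.0
eef_pos: [465.9, 355.5, 44.5]
tcp_rot: [-180.0, 0.0, -10.5]
ft_force: [0.3, 0.7, -0.6]
grip_width: 84.6
finger_force: 0.0
t: 25.8
eef_pos: [469.0, 357.7, 211.3]
tcp_rot: [-179.5, -0.5, -10.5]
ft_force: [0.9, -0.5, 0.5]
grip_width: 85.0
finger_force: 0.0
t: 26.6
eef_pos: [333.6, 135.4, 204.1]
tcp_rot: [-179.9, -0.1, -10.7]
ft_force: [0.2, -0.5, -0.3]
grip_width: 84.7
finger_force: 0.0
bolt 48.27674296740325 56
966 ((501.4393310546875, 352.64556884765625), (61.82857894897461, 237.6011199951172), 79.3666763305664) 70.37019244266281
438 ((455.92852783203125, 355.96466064453125), (23.64286231994629, 146.97108459472656), 79.8009033203125) 71.75027959926602
head [602.36767565 334.90959014  68.47766456] [590.121722   307.52698462  64.40855976] [618.27668104 363.09138849  73.37556578]
```

View pics/end.png

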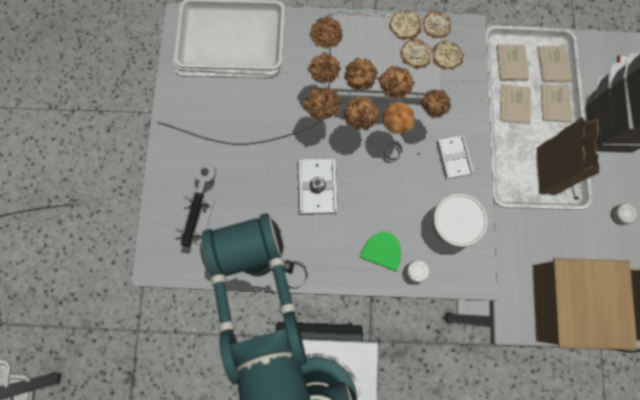

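```bash
python3 -c "
from plant import arm
print(arm.finish_job())"
```

```text
the job is handed in; nothing more can be done
None
```

The job is handed in, with no verdict returned. The bolt was turned clockwise until it went tight and the handle gave way about 0.2 rad (estimated from handle angle and torque). The wrench is back in both forks, within about 1 mm of where it started, and no bystander looks moved in the last picture. The bolt top measured about 48.1 to 48.3 mm, against the 48.3 mm limit and within the cameras' 2 mm calibration error.

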